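# Fetch the vial from behind the bottles and put it on the balance

### The job

The vial to be weighed stands in the blue storage tray behind two bottles. Move both bottles over into the grey side tray, then stand the vial in the middle of the pan of the small white balance, and only when it stands there put each bottle back upright on the very spot where it stood at the start. Keep the bottles and the vial upright all along, and leave the small beaker and the timer in the blue tray where they are.

Things in the scene. Friction and masses are not known exactly. Their poses are not given: they have to be found in the camera images.
- amber_bottle: Brown glass reagent bottle with a stopper, upright, 69 mm wide and 178 mm tall, about 0.57 kg; body 69 mm wide up to 124 mm above its foot, above that the neck and stopper, 41 mm wide, where it is best gripped. Origin: centre of its underside; z up its axis. Loose. Starts in one of the two front spots of the blue tray (which one varies).
- white_bottle: White plastic rinse bottle with a white cap, upright, 68 mm wide and 154 mm tall, about 0.22 kg; body 68 mm wide up to 112 mm, above that neck and cap, 35 mm wide, where it is best gripped. Origin: centre of its underside; z up its axis. Loose. Starts in the other front spot of the blue tray.
- vial: Small clear vial with turquoise contents and a white cap, 27 mm wide and 60 mm tall, upright. Origin: centre of its underside; z up its axis. Loose. Starts close behind and between the two bottles.
- store_tray: Blue storage tray, fixed, 170 mm (its x, away from the robot) by 270 mm (its y), floor 4 mm thick, rim 14 mm high and 4 mm thick. Origin: centre of its underside. White rings printed on the floor at (x, y) = (-36, 43), (-36, -43) mm, one under each bottle, and at (14, 0) mm under the vial, mark roughly where things stand.
- side_tray: Empty grey side tray, fixed, 220 mm (its x) by 130 mm (its y), floor 4 mm thick, rim 14 mm high and 4 mm thick. Origin: centre of its underside. It holds both bottles one behind the other, at x = -50 and +50 mm. It stands left or right of the blue tray (varies).
- pan (a point): Centre of the top of the round steel pan (88 mm across, a thin ring of 38 mm across drawn round its middle) of the white balance, 63 mm above the bench; z up. The balance is fixed, 200 by 150 mm, lower than the pan, and stands on the other side of the blue tray from the side tray.
- small_beaker: Bystander: small glass beaker, 51 mm wide, 52 mm tall, in a rear corner of the blue tray, about 95 mm to one side of the vial. Origin: centre of its underside. Loose.
- timer: Bystander: white lab timer, 24 by 64 by 52 mm tall, in the other rear corner of the blue tray. Origin: centre of its underside. Loose.
There are look-alikes about, which are no part of the job. Leave any purple or red look-alike of the amber_bottle alone.

How it is judged:
By the outcome, as a careful person would: the job done as asked, in the order asked, and still so for the second after the job is handed in, with the robot touching nothing.
It also fails if it takes over 99 s, if anything falls off the work surface, if the arm or the gripper's body presses on something with over 40 N, if the wrist force passes 120 N, or if a joint passes its speed limit or range.

### The arm

A 6-joint arm with a two-finger parallel gripper is mounted at the origin on a cart in front of the work surface, level with it; the furniture and walls round the work are solid. World frame = base frame: x ahead of the robot, y to its left, z up, the work surface at z = 0. Lengths are in mm, angles in rad, forces in N, time in s.
With the tool pointing down it reaches from about 350 to 925 mm from the base axis. Payload 6.4 kg.
Tool frame: the origin (TCP) lies between the finger pads; the fingertips stand 8 mm ahead of it and the grasp point (between the pads) lies 11 mm behind it; z points along the fingers, y is the line along which they close (so a half turn about z gives the same grasp; the last joint's range is limited). The gripper opens to 85 mm and grips with 20 to 120 N. Pads are 22 mm wide; open, the fingers measure 114 mm over their backs; the gripper's body (76 mm by 85 mm) begins 54 mm behind the grasp point. The pads swing forward as they close: fully open they stand 13 mm farther back than shut.
Start: joints at [1.082, 0.245, 1.558, -0, 1.339, -0.174], TCP at [201.254, 618.07, 239.29] pointing down, gripper open.
Joint ranges: [-3.13, 3.13], [-1.02, 2.26], [0.13, 2.54], [-0.95, 4.09], [0.21, 2.88], [-2.74, 2.74]. Speed limits (rad/s): [2.57, 2.57, 3.14, 3.14, 3.14, 3.14].

### API

Orientations are given as a 3x3 rotation matrix whose columns are the frame's x, y, z axes.
In Python, from rig import robot gives the robot as it stands.
- The arm moves only by the tool move_arm, never from a script. Its argument "increments" is a list of rows, each a list of 7 numbers: the closure, from -1 (fully open) to 1 (shut), then the shift along the tool's x, y, z in m, then the turn, a rotation vector about the tool's x, y, z in rad. A call has 1 to 12 rows; each row is the pose to reach, as a shift and turn from the pose commanded when the call began, along the tool's axes at that moment; what a row does not reach only later rows make up. A row lasts 1/10 s, in which the tool goes at most 50 mm and 8.59 degrees, less where a joint would pass 70% of its speed; a pose out of reach is approached as far as the arm can. A call with a gripper value outside its range is refused whole. The fingers move at their own pace and stop on an object; the grip force is fixed at half the most. Time passes only in rows, so rows that repeat a pose let the fingers close. It gives the time, the measured TCP pose, the force, the opening and the grip force at its end, in the units of the state.
- robot.get_obs(): the state, without advancing time (a new reading comes with each control period).
- robot.snapshot(name): name is "side" or "top" or "wrist"; returns a dict with "pixels" (420x560x3 uint8, red, green, blue), "fx", "fy", "cx", "cy" (pixels), "world_from_camera" (4x4, takes a point from camera to world coordinates). Camera axes: x right, y down, z forward; pixel columns grow to the right and rows downward; lengths in mm; the calibration is good to about 2 mm. A picture is of the moment at which its call begins. There is no depth.
- robot.hand_in(): hands the job in; it is judged then, once.
The state is a dict: "t": time; "q": joint angles; "qvel": joint speeds; "effort": joint torques, N m; "ee_pos": TCP position; "ee_rot": TCP orientation; "contact_force": force on the tool from outside, world axes, zero at the start; "moment": the same for the moment, N m; "finger_gap": finger opening in mm; "grip_force": force on a finger pad.
Only numpy, scipy, OpenCV 4.12 (cv2) and the standard library are available. Lean on these libraries where they do the work, as an engineer would, in place of code of your own. Each camera call takes 0.05 s, during which the arm holds its last target. There are 200 camera calls.

## Working session

There is one attempt and no reset: what is moved stays moved. The work goes in short steps, Python scripts to look and compute and a tool call to move; the robot and the scene stay as the last step left them, time stands still between calls to the robot, and variables do not carry over. Pictures are saved under pics/ and viewed, at most 14 in all, crops included, and the job is handed in when it is done.

Besides the shell and the picture viewer there is one more tool, called after "Request:" as a command line: name --pt "numbers of a row" for each row, then --argument value for the rest. move_arm: Moves the arm, as the interface text tells. Its arguments: {"type":"object","properties":{"increments":{"type":"array","items":{"type":"array","items":{"type":"number"}}}},"required":["increments"]}

```bash
mkdir -p pics; ls
cat > h.py <<'E'
import numpy as np, cv2
from rig import robot
def snap(name,tag):
    s=robot.snapshot(name); cv2.imwrite(f"pics/{tag}.png",s["pixels"][:,:,::-1]); np.save(f"pics/{tag}.npy",s,allow_pickle=True); return s
def load(tag): return np.load(f"pics/{tag}.npy",allow_pickle=True).item()
def ray(s,u,v):
    T=np.array(s["world_from_camera"]); d=T[:3,:3]@np.array([(u-s["cx"])/s["fx"],(v-s["cy"])/s["fy"],1]); return T[:3,3],d/np.linalg.norm(d)
def onz(s,u,v,z):
    o,d=ray(s,u,v); return o+d*(z-o[2])/d[2]
def cross(r1,r2):
    (o1,d1),(o2,d2)=r1,r2
    t=np.linalg.lstsq(np.c_[d1,-d2],o2-o1,rcond=None)[0]; a=o1+t[0]*d1;b=o2+t[1]*d2
    return (a+b)/2,np.linalg.norm(a-b)
def proj(s,p):
    T=np.linalg.inv(np.array(s["world_from_camera"])); c=T[:3,:3]@np.array(p)+T[:3,3]; return s["fx"]*c[0]/c[2]+s["cx"],s["fy"]*c[1]/c[2]+s["cy"]
E
python3 - <<'E'
from h import *
np.set_printoptions(precision=3,suppress=True)
for n in("top","side","wrist"):
    s=snap(n,n+"0"); print(n,s["fx"],s["cx"],s["cy"]);print(np.array(s["world_from_camera"]))
o=robot.get_obs();print(o["t"],o["ee_rot"],o["ee_pos"],o["finger_gap"])
E
```

```text
pics
top 452.630304240465 281.554823433053 204.37110037832622
[[  -0.421   -0.833    0.358  101.109]
 [  -0.907    0.39    -0.157  179.935]
 [  -0.009   -0.391   -0.92  1186.053]
 [   0.       0.       0.       1.   ]]
side 526.4238312194224 267.487181997395 208.4466327980073
[[    0.993    -0.075     0.09    422.253]
 [   -0.115    -0.456     0.882 -1057.635]
 [   -0.025    -0.887    -0.462   623.244]
 [    0.        0.        0.        1.   ]]
wrist 370.99759380902856 289.69923004407246 209.57934425904813
[[  0.311   0.906   0.286 127.09 ]
 [  0.95   -0.297  -0.095 641.124]
 [ -0.001   0.301  -0.954 373.089]
 [  0.      0.      0.      1.   ]]
0.15 [[-0.951  0.31  -0.001]
 [ 0.31   0.951 -0.001]
 [ 0.    -0.001 -1.   ]] [201.083 617.676 238.427] 85.7617972813298
```

View pics/top0.png

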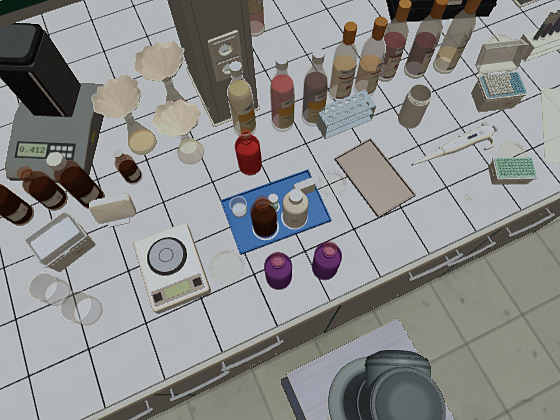

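View pics/side0.png

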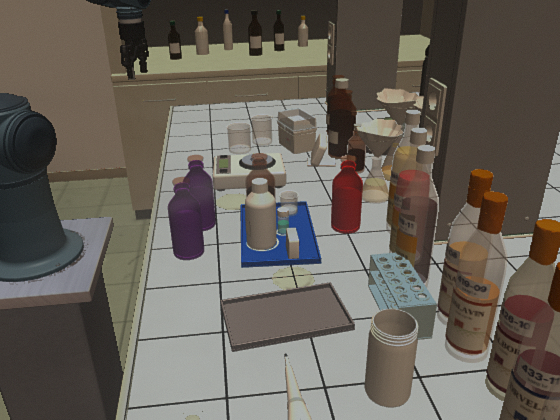

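The top view shows the blue tray at about (275,212). The amber bottle is at (263,218), the white one at (295,210), the vial cap at (273,200), the beaker at (238,205) and the timer at (305,187). The side tray is at (374,177) and the pan at (167,256). Candidates for amber_bottle are brown (263,218) in the blue tray, purple (278,270) and (327,260), red (248,153), and brown bottles at the far left. Only (263,218) stands brown on a front spot of the tray. The crop will confirm it.

Run:
```python
from h import *
t=load("top0")["pixels"][:,:,::-1]; s=load("side0")["pixels"][:,:,::-1]
a=cv2.resize(t[150:280,130:420],None,fx=2.7,fy=2.7,interpolation=cv2.INTER_CUBIC)[:, :783]
b=cv2.resize(s[140:350,150:360],(243,243),interpolation=cv2.INTER_CUBIC)
b=cv2.resize(s[145:275,150:365],None,fx=1.85,fy=1.85,interpolation=cv2.INTER_CUBIC)
W=790
im=np.zeros((a.shape[0]+b.shape[0]+1,W,3),np.uint8); im[:a.shape[0],:a.shape[1]]=a; im[a.shape[0]+1:,:b.shape[1]]=b
print(im.shape); cv2.imwrite("pics/crop0.png",im)
```

```text
(592, 790, 3)
```

View pics/crop0.png

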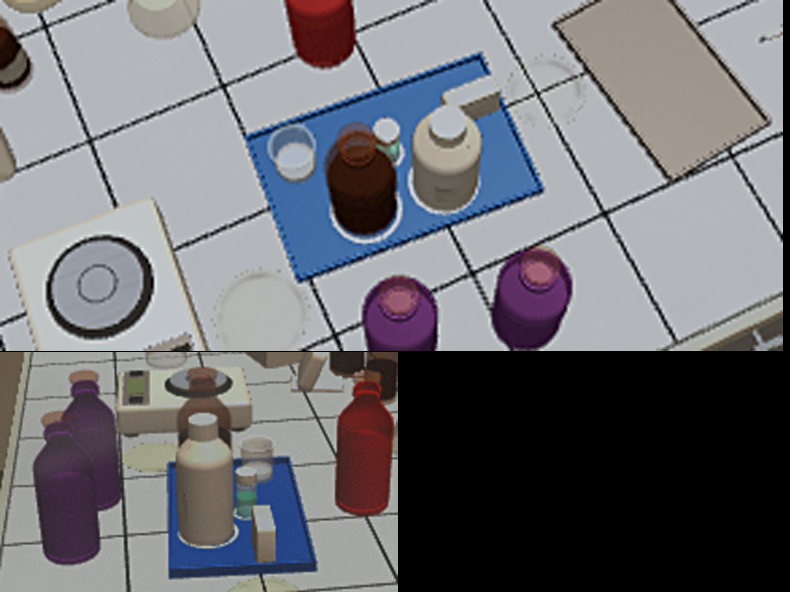

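The crop confirms it: the brown stoppered bottle stands on the tray's left ring at (263,218) and the white bottle on the right ring. The purple and red ones stand outside the tray.

Run:
```python
from h import *
np.set_printoptions(precision=1,suppress=True)
t=load("top0"); s=load("side0")
hsv=cv2.cvtColor(t["pixels"],cv2.COLOR_RGB2HSV)
m=cv2.inRange(hsv,(100,120,60),(125,255,255)); n,l,st,c=cv2.connectedComponentsWithStats(m); i=1+st[1:,4].argmax()
p=np.argwhere(l==i)[:,::-1].astype(float)
w=np.array([onz(t,*q,10)[:2] for q in p],np.float32)
r=cv2.minAreaRect(w);print("tray",r)
# side tray from hand corners
for name,cs in dict(side=[(555,22),(675,-5),(770,122),(675,181)],blue=[(248,137),(482,57),(542,188),(300,279)]).items():
    print(name,np.array([onz(t,x/2.7+130,y/2.7+150,14) for x,y in cs]))
T=lambda x,y:(x/2.7+130,y/2.7+150)
S=lambda x,y:(x/1.85+150,(y-352)/1.85+145)
for name,a,b in [("amber",(358,138),(203,374)),("white",(449,120),(203,421)),("vial",(387,128),(247,472))]:
    q,e=cross(ray(t,*T(*a)),ray(s,*S(*b)));print(name,q,e)
# pan
q,e=cross(ray(t,*T(98,284)),ray(s,257.5,161));print("pan",q,e,"at63",onz(t,*T(98,284),63),onz(s,257.5,161,63))
# side tray contour: greyish-brown large region
q=hsv[177,374];print(q)
m=cv2.inRange(hsv,np.array([max(q[0]-8,0),max(q[1]-20,0),q[2]-25]).astype(np.uint8),np.array([q[0]+8,q[1]+20,min(int(q[2])+25,255)]).astype(np.uint8))
n,l,st,c=cv2.connectedComponentsWithStats(m); i=l[177,374]
w=np.array([onz(t,*k,10)[:2] for k in np.argwhere(l==i)[:,::-1].astype(float)],np.float32);print("side",cv2.minAreaRect(w))
```

```text
tray ((551.7780151367188, 3.3114776611328125), (269.4294738769531, 172.5537567138672), 86.37934112548828)
side [[ 624.  -225.2   14. ]
 [ 597.9 -359.8   14. ]
 [ 422.7 -373.8   14. ]
 [ 407.  -250.8   14. ]]
blue [[ 639.2  128.7   14. ]
 [ 619.4 -134.5   14. ]
 [ 458.  -123.6   14. ]
 [ 473.7  139.4   14. ]]
amber [521.   46.5 177.9] 0.08511159208779073
white [511.4 -40.2 154.9] 0.10302335649066105
vial [567.    0.4  62.6] 0.6762341690937682
pan [538.3 318.9  56. ] 0.4765167330208665 at63 [535.3 318.   63. ] [537.1 302.   63. ]
[ 16  27 158]
side ((524.29833984375, -298.2627868652344), (211.79473876953125, 121.28160095214844), 6.481949806213379)
```

```bash
cat >> h.py <<'E'
from scipy.spatial.transform import Rotation as R
def need(x,y,z,yaw=0.):
    """shift (m) and turn (rad), tool axes, from here to TCP (x,y,z) mm, pointing down, tool y at yaw"""
    o=robot.get_obs(); A=np.array(o["ee_rot"]); p=np.array(o["ee_pos"])
    c,s=np.cos(yaw),np.sin(yaw); B=np.array([[-s,c,0],[c,s,0],[0,0,-1]])
    print("t",round(o["t"],2),"shift",np.round(A.T@(np.array([x,y,z])-p)/1000,4),"turn",np.round(R.from_matrix(A.T@B).as_rotvec(),4),"pos",np.round(p,1),"F",np.round(o["contact_force"],1))
E
python3 - <<'E'
from h import *
np.set_printoptions(precision=1,suppress=True)
need(540,0,380,0)
t=load("top0");print(onz(t,278,261,178),onz(t,328,248,178),onz(t,247,140,178))
for p in [(201,618,239)]: print(proj(t,p))
E
```

```text
t 0.15 shift [-0.5 -0.5 -0.1] turn [-0.   0.   1.3] pos [201.1 617.7 238.4] F [ 0.  -0.3 -0.9]
[368.8  75.3 178. ] [348. -43. 178.] [695.   13.2 178. ]
(np.float64(49.248581794947995), np.float64(451.54980017188655))
```

Request:
move_arm --pt "-1 -0.034 -0.032 -0.05 0 0 0.08" --pt "-1 -0.068 -0.064 -0.1 0 0 0.16" --pt "-1 -0.102 -0.096 -0.142 0 0 0.25" --pt "-1 -0.137 -0.129 -0.142 0 0 0.33" --pt "-1 -0.171 -0.161 -0.142 0 0 0.42" --pt "-1 -0.206 -0.193 -0.142 0 0 0.5" --pt "-1 -0.24 -0.225 -0.142 0 0 0.59" --pt "-1 -0.274 -0.258 -0.142 0 0 0.67" --pt "-1 -0.308 -0.29 -0.142 0 0 0.75" --pt "-1 -0.343 -0.322 -0.142 0 0 0.84" --pt "-1 -0.377 -0.354 -0.142 0 0 0.92" --pt "-1 -0.411 -0.386 -0.142 0 0 1.0"

```text
t: 1.35
ee_pos: [466.1, 134.3, 381.2]
ee_rot: [[-0.25, 0.968, 0.0], [0.968, 0.25, 0.0], [0.0, 0.0, -1.0]]
contact_force: [0.0, 0.4, 0.9]
finger_gap: 85.3
grip_force: 0.0
```

Run:
```python
from h import *
need(540,0,380,0)
print(robot.get_obs()["q"])
```

```text
t 1.35 shift [-0.1485  0.038   0.0012] turn [ 3.000e-04 -1.000e-04  2.526e-01] pos [466.1 134.3 381.2] F [0.  0.4 0.9]
[ 4.61820279e-02 -2.36370910e-01  1.78611460e+00  1.15713667e-04
  1.59159786e+00 -2.06387241e-01]
```

Request:
move_arm --pt "-1 -0.05 0.013 0 0 0 0.085" --pt "-1 -0.1 0.026 0 0 0 0.17" --pt "-1 -0.1485 0.038 0 0 0 0.2526" --pt "-1 -0.1485 0.038 0 0 0 0.2526" --pt "-1 -0.1485 0.038 0 0 0 0.2526"

```text
t: 1.85
ee_pos: [540.2, 1.2, 380.5]
ee_rot: [[-0.001, 1.0, -0.002], [1.0, 0.001, 0.001], [0.001, -0.002, -1.0]]
contact_force: [-0.3, 0.5, -0.1]
finger_gap: 85.3
grip_force: 0.0
```

Run:
```python
from h import *
s=snap("wrist","w1"); need(540,0,380,0)
print(np.round(s["world_from_camera"],3))
```

```text
t 1.9 shift [-0.0023  0.0001  0.0008] turn [-0.001  -0.0006  0.0032] pos [539.8   2.3 380.8] F [0.2 1.3 0.1]
[[ 1.00000e+00 -0.00000e+00 -1.00000e-03  5.39284e+02]
 [-0.00000e+00 -9.54000e-01 -3.00000e-01  7.74320e+01]
 [-1.00000e-03  3.00000e-01 -9.54000e-01  5.15366e+02]
 [ 0.00000e+00  0.00000e+00  0.00000e+00  1.00000e+00]]
```

View pics/w1.png

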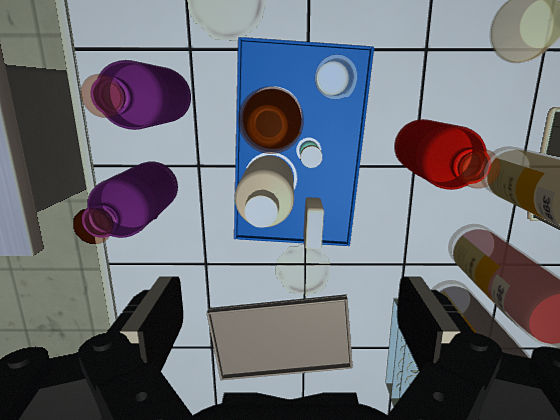

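The wrist picture shows the stopper at (270,123), the white cap at (262,208), the vial cap at (311,150), the side tray at (280,337), and the beaker and timer in the rear corners.

Run:
```python
from h import *
np.set_printoptions(precision=1,suppress=True)
w=load("w1");t=load("top0");s=load("side0")
T=lambda x,y:(x/2.7+130,y/2.7+150)
S=lambda x,y:(x/1.85+150,(y-352)/1.85+145)
for n,p,a,b,z in [("amber",(270,123),(358,138),(203,374),182),("white",(262,208),(449,120),(203,421),158),("vial",(311,147),(387,128),(247,472),64)]:
    print(n,cross(ray(w,*p),ray(t,*T(*a))),cross(ray(w,*p),ray(s,*S(*b))),onz(w,*p,z))
# side tray corners, blue tray corners in wrist
print(np.array([onz(w,*c,14) for c in [(207,310),(347,296),(352,366),(222,378)]]))
B=np.array([onz(w,*c,14) for c in [(239,39),(373,46),(350,244),(234,239)]]);print(B,B.mean(0))
im=cv2.resize(w["pixels"][90:235,225:345,::-1],None,fx=4,fy=4,interpolation=cv2.INTER_CUBIC);cv2.imwrite("pics/c1.png",im)
```

```text
amber (array([521.2,  49.3, 178. ]), np.float64(5.590302593429539)) (array([521.4,  51.9, 175.7]), np.float64(0.03366451942269429)) [521.8  52.4 182. ]
white (array([511.2, -37.6, 153.3]), np.float64(5.868504618297999)) (array([511.2, -34.9, 152.5]), np.float64(1.1747645004640348)) [511.1 -33.1 158. ]
vial (array([564.1,   8.6,  68.9]), np.float64(14.285623498726926)) (array([567.2,  13.7,  55.6]), np.float64(3.9415665843150416)) [564.7  15.1  64. ]
[[ 410.7 -243.    14. ]
 [ 626.4 -218.5   14. ]
 [ 640.4 -347.7   14. ]
 [ 426.9 -371.7   14. ]]
[[ 476.2  141.3   14. ]
 [ 642.6  133.2   14. ]
 [ 626.8 -132.7   14. ]
 [ 457.9 -124.8   14. ]] [550.9   4.3  14. ]
```

View pics/c1.png

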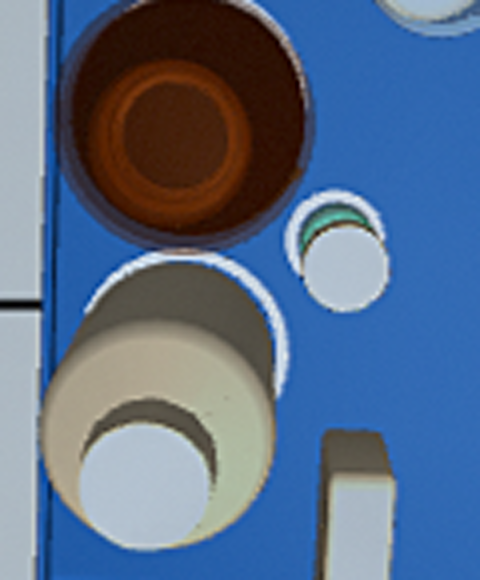

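The crop puts the stopper top at (269,124), the white cap top at (261.5,211) and the vial cap at (311,156.5).

Run:
```python
from h import *
np.set_printoptions(precision=1,suppress=True)
w=load("w1");t=load("top0");s=load("side0")
T=lambda x,y:(x/2.7+130,y/2.7+150)
S=lambda x,y:(x/1.85+150,(y-352)/1.85+145)
for n,p,a,b,z in [("amber",(269.3,123.8),(358,138),(203,374),182),("white",(261.5,211.3),(449,120),(203,421),158),("vial",(311.3,156.5),(387,128),(247,472),64)]:
    print(n,*cross(ray(w,*p),ray(t,*T(*a))),*cross(ray(w,*p),ray(s,*S(*b))),onz(w,*p,z))
need(512,-37,230,0)
```

```text
amber [520.7  49.1 179.1] 4.829410170096025 [521.1  51.2 176. ] 0.5248269409244039 [521.1  51.7 182. ]
white [510.6 -38.6 156. ] 2.6683601540605677 [510.8 -38.  153.9] 1.3822926727956928 [510.5 -36.6 158. ]
vial [565.2   2.4  65.8] 2.9503554815366804 [566.6   3.   61.3] 2.2316429563801283 [565.3   3.6  64. ]
t 1.9 shift [-0.  -0.   0.2] turn [-0. -0.  0.] pos [539.8   2.3 380.8] F [0.2 1.3 0.1]
```

Request:
move_arm --pt "-1 -0.02 -0.015 0.04 0 0 0" --pt "-1 -0.04 -0.029 0.08 0 0 0.003" --pt "-1 -0.04 -0.029 0.13 0 0 0.003" --pt "-1 -0.04 -0.029 0.17 0 0 0.003" --pt "-1 -0.04 -0.029 0.2 0 0 0.003" --pt "-1 -0.04 -0.029 0.23 0 0 0.003" --pt "-1 -0.04 -0.029 0.25 0 0 0.003" --pt "-1 -0.04 -0.029 0.25 0 0 0.003" --pt "-1 -0.04 -0.029 0.25 0 0 0.003"

```text
t: 2.8
ee_pos: [511.3, -36.9, 132.0]
ee_rot: [[-0.002, 1.0, 0.001], [1.0, 0.002, -0.0], [-0.0, 0.001, -1.0]]
contact_force: [0.0, -1.2, 0.1]
finger_gap: 85.2
grip_force: 0.0
```

Run:
```python
from h import *
need(511,-37.5,131,0)
s=snap("wrist","w2");a=snap("side","s2")
np.set_printoptions(suppress=True)
b=a["pixels"][100:300,150:400,::-1]
im=np.zeros((420,800,3),np.uint8); im[:300,:400]=cv2.resize(s["pixels"][:,:,::-1],(400,300)); im[:320,400:]=cv2.resize(b,(400,320),interpolation=cv2.INTER_CUBIC)
cv2.imwrite("pics/c2.png",im)
```

```text
t 2.8 shift [-0.0006 -0.0003  0.001 ] turn [0.0006 0.0001 0.0023] pos [511.3 -36.9 132. ] F [ 0.  -1.2  0.1]
```

View pics/c2.png

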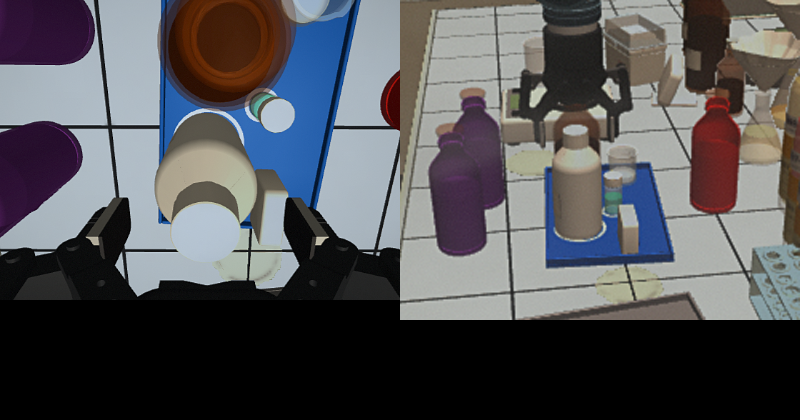

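The picture pair shows the white cap centred between the fingers in the wrist view (cap at (205,232) of 400). In the side view the gripper is over the cap. I'll check its TCP projection.

Run:
```python
from h import *
a=load("s2");w=load("w2")
f=lambda p:(np.array(proj(a,p))-[150,100])*1.6+[400,0]
for p in [(511,-37,131),(468,-37,124),(554,-37,124),(511,-37,158),(521,50,182)]: print(p,f(p),np.array(proj(w,p))*400/560)
print(onz(w,205*1.4,232*1.4,158))
```

```text
(511, -37, 131) [575.637768   146.82051066] [208.17144161 205.62258799]
(468, -37, 124) [544.07564589 153.79083841] [136.48933702 199.80487079]
(554, -37, 124) [607.3093391  149.19540052] [279.65625003 199.75023278]
(511, -37, 158) [575.00217735 128.57633675] [208.50731338 233.93619439]
(521, 50, 182) [575.28583842  87.39783724] [243.81496551  28.74564844]
[509.32438847 -35.92276644 158.        ]
```

Request:
move_arm --pt "1 0 0 0 0 0 0" --pt "1 0 0 0 0 0 0" --pt "1 0 0 0 0 0 0" --pt "1 0 0 0 0 0 0" --pt "1 0 0 0 0 0 0" --pt "1 0 0 0 0 0 0" --pt "1 0 0 0 0 0 0" --pt "1 0 0 0 0 0 0"

```text
t: 3.7
ee_pos: [511.4, -38.0, 131.9]
ee_rot: [[-0.0, 1.0, 0.0], [1.0, 0.0, -0.0], [-0.0, 0.0, -1.0]]
contact_force: [-1.8, 0.7, 4.8]
finger_gap: 33.6
grip_force: 59.4
```

Request:
move_arm --pt "1 0 0 -0.02 0 0 0" --pt "1 0 0 -0.05 0 0 0" --pt "1 0 0 -0.08 0 0 0" --pt "1 -0.01 0.003 -0.1 0 0 0" --pt "1 -0.04 0.01 -0.1 0 0 0" --pt "1 -0.08 0.02 -0.1 0 0 0" --pt "1 -0.12 0.03 -0.1 0 0 0" --pt "1 -0.16 0.04 -0.1 0 0 0" --pt "1 -0.2 0.05 -0.1 0 0 0" --pt "1 -0.235 0.059 -0.1 0 0 0" --pt "1 -0.2535 0.0636 -0.1 0 0 0" --pt "1 -0.2535 0.0636 -0.1 0 0 0"

```text
t: 4.9
ee_pos: [574.5, -293.7, 229.6]
ee_rot: [[0.003, 1.0, -0.001], [1.0, -0.003, 0.001], [0.001, -0.001, -1.0]]
contact_force: [0.2, -0.0, -2.3]
finger_gap: 33.3
grip_force: 60.5
```

Run:
```python
from h import *
np.set_printoptions(precision=1,suppress=True)
s=snap("wrist","w3"); snap("side","s3");need(575,-291,132,0)
t=snap("top","t3"); im=np.zeros((420,800,3),np.uint8); im[:300,:400]=cv2.resize(load("s3")["pixels"][:,:,::-1][130:370,130:450],(400,300),interpolation=cv2.INTER_CUBIC); im[:300,400:]=cv2.resize(t["pixels"][60:300,200:520,::-1],(400,300),interpolation=cv2.INTER_CUBIC)
cv2.imwrite("pics/c3.png",im)
```

```text
t 5.0 shift [-0.   0.   0.1] turn [-0. -0. -0.] pos [ 574.4 -290.9  229.8] F [-1.2  0.6 -2.3]
```

View pics/c3.png

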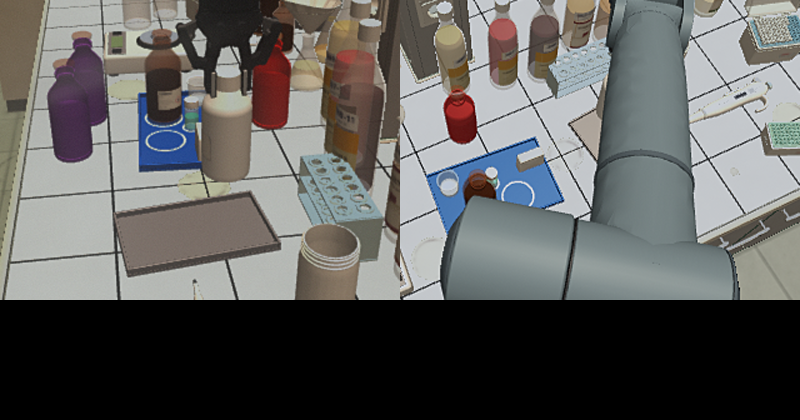

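The bottle hangs upright over the rear half of the grey tray (side crop, bottle at (228,125), tray at (195,230)).

Request:
move_arm --pt "1 0 0 0.03 0 0 0" --pt "1 0 0 0.06 0 0 0" --pt "1 0 0 0.08 0 0 0" --pt "1 0 0 0.088 0 0 0" --pt "1 0 0 0.093 0 0 0" --pt "1 0 0 0.097 0 0 0" --pt "1 0 0 0.098 0 0 0" --pt "1 0 0 0.098 0 0 0"

```text
t: 5.85
ee_pos: [575.4, -291.6, 134.2]
ee_rot: [[-0.001, 1.0, 0.001], [1.0, 0.001, -0.001], [-0.001, 0.001, -1.0]]
contact_force: [-0.4, -0.2, -3.7]
finger_gap: 33.9
grip_force: 60.4
```

Request:
move_arm --pt "1 0 0 0.001 0 0 0" --pt "1 0 0 0.002 0 0 0" --pt "1 0 0 0.002 0 0 0"

```text
t: 6.15
ee_pos: [575.2, -291.7, 132.0]
ee_rot: [[-0.0, 1.0, 0.001], [1.0, 0.0, -0.001], [-0.001, 0.001, -1.0]]
contact_force: [0.3, -0.1, 0.4]
finger_gap: 33.3
grip_force: 61.0
```

Request:
move_arm --pt "-1 0 0 0 0 0 0" --pt "-1 0 0 0 0 0 0" --pt "-1 0 0 0 0 0 0" --pt "-1 0 0 0 0 0 0" --pt "-1 0 0 0 0 0 0" --pt "-1 0 0 0 0 0 0" --pt "-1 0 0 -0.03 0 0 0" --pt "-1 0 0 -0.07 0 0 0" --pt "-1 0 0 -0.11 0 0 0" --pt "-1 0.01 -0.002 -0.13 0 0 0" --pt "-1 0.05 -0.008 -0.13 0 0 0" --pt "-1 0.1 -0.016 -0.13 0 0 0"

```text
t: 7.35
ee_pos: [559.2, -192.4, 262.5]
ee_rot: [[0.002, 1.0, 0.002], [1.0, -0.002, -0.001], [-0.001, 0.002, -1.0]]
contact_force: [1.1, 1.5, -0.4]
finger_gap: 85.1
grip_force: 0.0
```

Run:
```python
from h import *
need(521,50.5,240,0)
```

```text
t 7.35 shift [ 0.2428 -0.0388  0.0221] turn [ 0.0023  0.0013 -0.0024] pos [ 559.2 -192.4  262.5] F [ 1.1  1.5 -0.4]
```

Request:
move_arm --pt "-1 0.045 -0.007 0.005 0 0 0" --pt "-1 0.09 -0.014 0.01 0 0 0" --pt "-1 0.135 -0.021 0.015 0 0 0" --pt "-1 0.18 -0.029 0.02 0 0 0" --pt "-1 0.22 -0.035 0.022 0.002 0.001 -0.002" --pt "-1 0.2428 -0.0388 0.03 0.002 0.001 -0.002" --pt "-1 0.2428 -0.0388 0.06 0.002 0.001 -0.002" --pt "-1 0.2428 -0.0388 0.09 0.002 0.001 -0.002" --pt "-1 0.2428 -0.0388 0.105 0.002 0.001 -0.002" --pt "-1 0.2428 -0.0388 0.1145 0.002 0.001 -0.002" --pt "-1 0.2428 -0.0388 0.1145 0.002 0.001 -0.002" --pt "-1 0.2428 -0.0388 0.1145 0.002 0.001 -0.002"

```text
t: 8.55
ee_pos: [521.0, 50.5, 147.9]
ee_rot: [[-0.002, 1.0, -0.0], [1.0, 0.002, 0.001], [0.001, -0.0, -1.0]]
contact_force: [-0.1, 1.1, 1.1]
finger_gap: 85.4
grip_force: 0.0
```

Run:
```python
from h import *
need(521,50.5,148,0)
s=snap("wrist","w4");a=snap("side","s4")
im=np.zeros((360,800,3),np.uint8); im[:300,:400]=cv2.resize(s["pixels"][:,:,::-1],(400,300)); im[:320,400:]=cv2.resize(a["pixels"][100:350,150:400,::-1],(400,320),interpolation=cv2.INTER_CUBIC)
cv2.imwrite("pics/c4.png",im)
print(np.array(proj(s,(521,50.5,182)))*400/560)
```

```text
t 8.55 shift [ 0.      0.     -0.0001] turn [-0.0001 -0.0008  0.0021] pos [521.   50.5 147.9] F [-0.1  1.1  1.1]
[209.38897819 244.48911644]
```

View pics/c4.png

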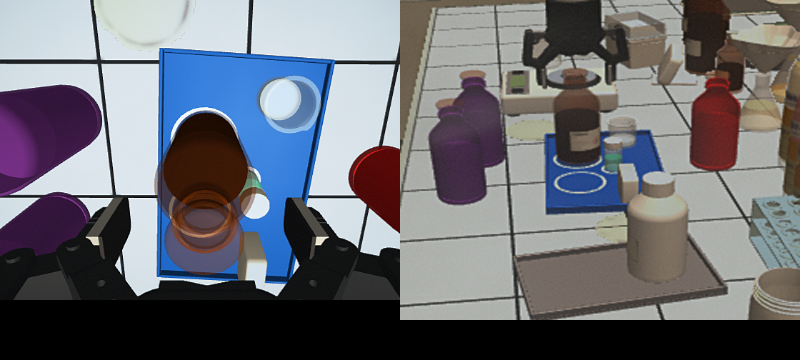

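The white bottle stands upright in the grey tray's rear half (657,230). The stopper is between the fingers, about 2 mm nearer the robot than the middle, so I'll shift and close.

Request:
move_arm --pt "-1 0 -0.0015 0 0 0 0" --pt "1 0 -0.0015 0 0 0 0" --pt "1 0 -0.0015 0 0 0 0" --pt "1 0 -0.0015 0 0 0 0" --pt "1 0 -0.0015 0 0 0 0" --pt "1 0 -0.0015 0 0 0 0" --pt "1 0 -0.0015 0 0 0 0" --pt "1 0 -0.0015 0 0 0 0"

```text
t: 9.45
ee_pos: [519.0, 50.7, 147.2]
ee_rot: [[-0.002, 1.0, -0.001], [1.0, 0.002, 0.001], [0.001, -0.001, -1.0]]
contact_force: [1.9, -0.4, 1.8]
finger_gap: 39.6
grip_force: 60.7
```

Run:
```python
from h import *
need(476,-302,248,0); snap("side","s5")
```

```text
t 9.45 shift [-0.3526 -0.0439 -0.1011] turn [-0.001  -0.0009  0.0023] pos [519.   50.7 147.2] F [ 1.9 -0.4  1.8]
```

Request:
move_arm --pt "1 0 0 -0.02 0 0 0" --pt "1 0 0 -0.05 0 0 0" --pt "1 0 0 -0.08 0 0 0" --pt "1 -0.01 -0.001 -0.1 0 0 0" --pt "1 -0.04 -0.005 -0.1 0 0 0" --pt "1 -0.08 -0.01 -0.1 0 0 0" --pt "1 -0.12 -0.015 -0.1 0 0 0" --pt "1 -0.165 -0.02 -0.1 0 0 0" --pt "1 -0.21 -0.026 -0.1 0 0 0" --pt "1 -0.255 -0.032 -0.1 0 0 0" --pt "1 -0.295 -0.037 -0.1 0 0 0" --pt "1 -0.325 -0.041 -0.1 0 0 0"

```text
t: 10.7
ee_pos: [476.5, -275.7, 243.7]
ee_rot: [[-0.001, 1.0, -0.006], [1.0, 0.001, 0.004], [0.004, -0.006, -1.0]]
contact_force: [1.1, 0.4, -6.2]
finger_gap: 39.8
grip_force: 62.5
```

Run:
```python
from h import *
need(476,-302,148,0)
```

```text
t 10.7 shift [-0.0267  0.0001  0.0956] turn [-0.0063 -0.0042  0.0007] pos [ 476.5 -275.7  243.7] F [ 1.1  0.4 -6.2]
```

Request:
move_arm --pt "1 -0.015 0 0.005 0 0 0" --pt "1 -0.0265 0 0.02 0 0 0" --pt "1 -0.0265 0 0.045 0 0 0" --pt "1 -0.0265 0 0.07 0 0 0" --pt "1 -0.0265 0 0.082 0 0 0" --pt "1 -0.0265 0 0.09 0 0 0" --pt "1 -0.0265 0 0.093 0 0 0" --pt "1 -0.0265 0 0.093 0 0 0"

```text
t: 11.5
ee_pos: [478.8, -300.7, 153.8]
ee_rot: [[-0.003, 1.0, -0.002], [1.0, 0.003, 0.001], [0.001, -0.002, -1.0]]
contact_force: [0.0, 0.8, -5.9]
finger_gap: 40.0
grip_force: 62.4
```

Request:
move_arm --pt "1 0 -0.001 0.002 0 0 0" --pt "1 0 -0.002 0.004 0 0 0" --pt "1 0 -0.002 0.0055 0 0 0" --pt "1 0 -0.002 0.0055 0 0 0"

```text
t: 11.9
ee_pos: [476.3, -300.8, 148.0]
ee_rot: [[-0.002, 1.0, -0.002], [1.0, 0.002, 0.001], [0.001, -0.002, -1.0]]
contact_force: [-0.8, -0.4, -7.7]
finger_gap: 39.9
grip_force: 62.4
```

Request:
move_arm --pt "1 0 0 0.001 0 0 0" --pt "1 0 0 0.001 0 0 0" --pt "1 0 0 0.001 0 0 0"

```text
t: 12.2
ee_pos: [476.6, -301.0, 147.2]
ee_rot: [[-0.002, 1.0, -0.002], [1.0, 0.002, 0.001], [0.001, -0.002, -1.0]]
contact_force: [-0.1, 0.8, -5.5]
finger_gap: 39.6
grip_force: 62.9
```

Request:
move_arm --pt "1 0 0 0.001 0 0 0" --pt "1 0 0 0.001 0 0 0" --pt "1 0 0 0.001 0 0 0"

```text
t: 12.5
ee_pos: [476.8, -301.2, 147.2]
ee_rot: [[-0.003, 1.0, -0.001], [1.0, 0.003, 0.0], [0.0, -0.001, -1.0]]
contact_force: [-1.0, 1.6, 2.9]
finger_gap: 39.7
grip_force: 63.3
```

Request:
move_arm --pt "-1 0 0 0 0 0 0" --pt "-1 0 0 0 0 0 0" --pt "-1 0 0 0 0 0 0" --pt "-1 0 0 0 0 0 0" --pt "-1 0 0 0 0 0 0" --pt "-1 0 0 0 0 0 0" --pt "-1 0 0 -0.03 0 0 0" --pt "-1 0 0 -0.07 0 0 0" --pt "-1 0 0 -0.11 0 0 0" --pt "-1 0.03 0.01 -0.12 0 0 0" --pt "-1 0.07 0.02 -0.12 0 0 0" --pt "-1 0.115 0.034 -0.12 0 0 0"

```text
t: 13.7
ee_pos: [510.6, -185.4, 267.0]
ee_rot: [[-0.0, 1.0, -0.0], [1.0, 0.0, -0.0], [-0.0, -0.0, -1.0]]
contact_force: [1.8, 0.5, 0.1]
finger_gap: 85.4
grip_force: 0.0
```

Run:
```python
from h import *
need(565.5,3,200,0)
```

```text
t 13.7 shift [0.1884 0.0549 0.067 ] turn [-0.0004  0.0001  0.0002] pos [ 510.6 -185.4  267. ] F [1.8 0.5 0.1]
```

Request:
move_arm --pt "-1 0.045 0.013 0 0 0 0" --pt "-1 0.09 0.026 0.01 0 0 0" --pt "-1 0.135 0.039 0.03 0 0 0" --pt "-1 0.17 0.05 0.06 0 0 0" --pt "-1 0.1884 0.0549 0.09 0 0 0" --pt "-1 0.1884 0.0549 0.097 0 0 0" --pt "-1 0.1884 0.0549 0.097 0 0 0" --pt "-1 0.1884 0.0549 0.097 0 0 0"

```text
t: 14.5
ee_pos: [565.4, 1.7, 170.6]
ee_rot: [[-0.001, 1.0, 0.0], [1.0, 0.001, 0.0], [0.0, 0.0, -1.0]]
contact_force: [0.4, -0.3, 0.2]
finger_gap: 85.5
grip_force: 0.0
```

Run:
```python
from h import *
np.set_printoptions(precision=1,suppress=True)
need(565.5,3,170,0)
s=snap("wrist","w6");a=snap("side","s6")
im=np.zeros((420,800,3),np.uint8); im[:300,:400]=cv2.resize(s["pixels"][:,:,::-1],(400,300)); im[:320,400:]=cv2.resize(a["pixels"][100:350,150:400,::-1],(400,320),interpolation=cv2.INTER_CUBIC)
cv2.imwrite("pics/c6.png",im)
```

```text
t 14.5 shift [0. 0. 0.] turn [ 0. -0.  0.] pos [565.4   1.7 170.6] F [ 0.4 -0.3  0.2]
```

View pics/c6.png

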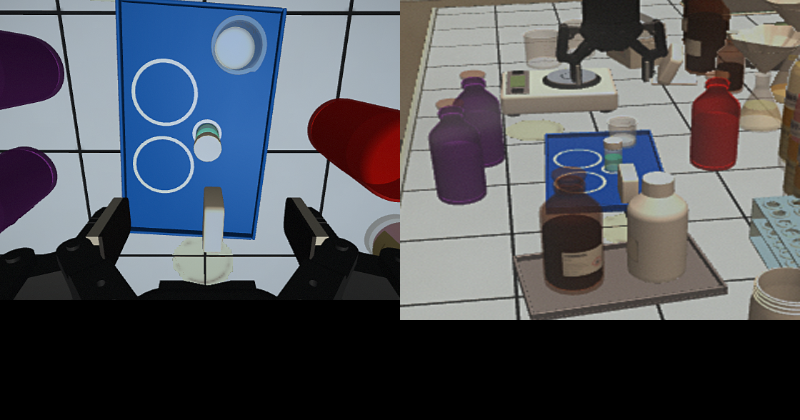

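Both bottles stand upright in the grey tray at (572,235) and (657,230). The rings are now free, and the vial cap is at (207,148) in the wrist half. I'll measure the vial cap and the rings.

Run:
```python
from h import *
np.set_printoptions(precision=1,suppress=True)
s=load("w6")
hsv=cv2.cvtColor(s["pixels"],cv2.COLOR_RGB2HSV)
m=cv2.inRange(hsv,(0,0,175),(180,60,255)); m[:, :]=m
n,l,st,c=cv2.connectedComponentsWithStats(m)
i=l[int(148*1.4),int(207*1.4)];print("cap",st[i],c[i],onz(s,*c[i],64))
for u,v in [(165,92),(164,164)]:
    # ring pixels around: fit ellipse to white pixels in annulus
    q=np.argwhere(m[int(1.4*(v-36)):int(1.4*(v+36)),int(1.4*(u-36)):int(1.4*(u+36))])[:,::-1]+[int(1.4*(u-36)),int(1.4*(v-36))]
    w=np.array([onz(s,*k,4)[:2] for k in q.astype(float)]); w=w[np.abs(np.linalg.norm(w-np.median(w,0),axis=1)-38)<12]
    print("ring",cv2.fitEllipse(w.astype(np.float32)))
# grey height check: side-view crossing of cap
a=load("s6");print(cross(ray(s,*c[i]),ray(a,150+212/1.6,100+142/1.28)))
need(565.5,3,34,0)
```

```text
cap [ 271  190   39   36 1099] [290.1 207.5] [564.8   3.6  64. ]
ring ((517.1378173828125, 49.303462982177734), (69.93384552001953, 70.91377258300781), 43.36275863647461)
ring ((513.4830932617188, -33.808868408203125), (67.09595489501953, 100.48400115966797), 140.1758270263672)
(array([565. ,   2.1,  59.3]), np.float64(0.39632884321139566))
t 14.6 shift [ 0.  -0.   0.1] turn [ 0. -0.  0.] pos [565.7   1.4 171.2] F [0.2 0.6 0.8]
```

Request:
move_arm --pt "-1 0.0015 -0.0007 0.03 0 0 0" --pt "-1 0.0015 -0.0007 0.065 0 0 0" --pt "-1 0.0015 -0.0007 0.1 0 0 0" --pt "-1 0.0015 -0.0007 0.12 0 0 0" --pt "-1 0.0015 -0.0007 0.13 0 0 0" --pt "-1 0.0015 -0.0007 0.136 0 0 0" --pt "-1 0.0015 -0.0007 0.136 0 0 0" --pt "1 0.0015 -0.0007 0.136 0 0 0" --pt "1 0.0015 -0.0007 0.136 0 0 0" --pt "1 0.0015 -0.0007 0.136 0 0 0" --pt "1 0.0015 -0.0007 0.136 0 0 0" --pt "1 0.0015 -0.0007 0.136 0 0 0"

```text
t: 15.8
ee_pos: [564.3, 4.4, 33.9]
ee_rot: [[-0.003, 1.0, -0.001], [1.0, 0.003, 0.001], [0.001, -0.001, -1.0]]
contact_force: [0.0, -0.9, 3.8]
finger_gap: 26.0
grip_force: 58.9
```

Request:
move_arm --pt "1 0 0 0 0 0 0" --pt "1 0 0 0 0 0 0" --pt "1 0 0 0 0 0 0" --pt "1 0 0 0 0 0 0"

```text
t: 16.2
ee_pos: [564.3, 4.3, 33.8]
ee_rot: [[-0.002, 1.0, -0.001], [1.0, 0.002, 0.001], [0.001, -0.001, -1.0]]
contact_force: [-0.8, 0.9, 5.4]
finger_gap: 25.6
grip_force: 58.9
```

Request:
move_arm --pt "1 0 0 -0.03 0 0 0" --pt "1 0 0 -0.07 0 0 0" --pt "1 0 0 -0.11 0 0 0" --pt "1 0.02 -0.002 -0.15 0 0 0" --pt "1 0.06 -0.006 -0.18 0 0 0" --pt "1 0.105 -0.01 -0.2 0 0 0" --pt "1 0.15 -0.014 -0.2 0 0 0" --pt "1 0.195 -0.018 -0.2 0 0 0" --pt "1 0.235 -0.021 -0.2 0 0 0" --pt "1 0.27 -0.025 -0.2 0 0 0" --pt "1 0.286 -0.027 -0.2 0 0 0" --pt "1 0.286 -0.027 -0.2 0 0 0"

```text
t: 17.4
ee_pos: [535.6, 291.5, 232.7]
ee_rot: [[-0.005, 1.0, -0.003], [1.0, 0.005, 0.001], [0.001, -0.003, -1.0]]
contact_force: [0.5, -0.7, 0.7]
finger_gap: 26.1
grip_force: 59.0
```

Run:
```python
from h import *
np.set_printoptions(precision=1,suppress=True)
need(537,290,233,0)
s=snap("wrist","w7");a=snap("side","s7"); print(s["world_from_camera"])
im=np.zeros((420,800,3),np.uint8); im[:420,:560]=s["pixels"][:,:,::-1]; im[:240,560:]=a["pixels"][60:300,160:400,::-1]
cv2.imwrite("pics/c7.png",im)
```

```text
t 17.4 shift [-0.  0. -0.] turn [-0. -0.  0.] pos [535.6 291.5 232.7] F [ 0.5 -0.7  0.7]
[[  1.    0.   -0.  534.6]
 [  0.   -1.   -0.3 367.8]
 [ -0.    0.3  -1.  367.6]
 [  0.    0.    0.    1. ]]
```

View pics/c7.png

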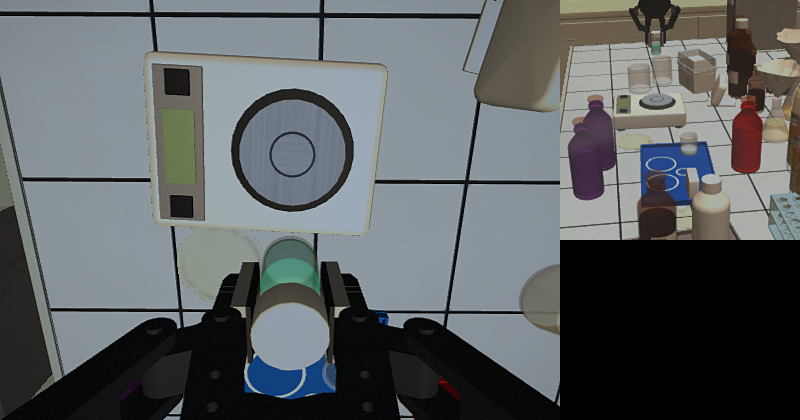

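The vial is held upright. The pan's ring centre is at (292,154) in the wrist view, with the outer ring from column 232 to 354.

Run:
```python
from h import *
np.set_printoptions(precision=1,suppress=True)
w=load("w7");t=load("top0")
g=cv2.cvtColor(w["pixels"],cv2.COLOR_RGB2GRAY)
m=(g<95).astype(np.uint8); m[:80]=0;m[220:]=0;m[:,:225]=0;m[:,360:]=0
n,l,st,c=cv2.connectedComponentsWithStats(m);i=1+st[1:,4].argmax();(c1,ax,_)=cv2.fitEllipse(np.argwhere(l==i)[:,::-1].astype(np.float32));print(c1,ax,st[i])
g=cv2.cvtColor(t["pixels"],cv2.COLOR_RGB2GRAY)
m=(g<95).astype(np.uint8); k=np.zeros_like(m);k[230:280,142:192]=m[230:280,142:192]
n,l,st,c=cv2.connectedComponentsWithStats(k);i=1+st[1:,4].argmax();(c2,ax,_)=cv2.fitEllipse(np.argwhere(l==i)[:,::-1].astype(np.float32));print(c2,ax,st[i])
p,e=cross(ray(w,*c1),ray(t,*c2));print("pan",p,e,onz(w,*c1,63),onz(t,*c2,63),onz(w,292,154,63))
```

```text
(291.9784240722656, 150.66610717773438) (114.87810516357422, 115.26313781738281) [ 231   88  123  124 3099]
(166.14254760742188, 255.5800323486328) (34.553199768066406, 38.30621337890625) [147 237  40  39 312]
pan [536.7 320.6  55.4] 2.392454747833272 [536.  322.7  63. ] [534.5 318.7  63. ] [536. 320.  63.]
```

Request:
move_arm --pt "1 0.02 0 0.01 0 0 0" --pt "1 0.029 0.0004 0.04 0 0 0" --pt "1 0.029 0.0004 0.07 0 0 0" --pt "1 0.029 0.0004 0.1 0 0 0" --pt "1 0.029 0.0004 0.12 0 0 0" --pt "1 0.029 0.0004 0.13 0 0 0" --pt "1 0.029 0.0004 0.134 0 0 0" --pt "1 0.029 0.0004 0.134 0 0 0" --pt "1 0.029 0.0004 0.134 0 0 0"

```text
t: 18.4
ee_pos: [537.5, 319.3, 101.0]
ee_rot: [[-0.002, 1.0, 0.0], [1.0, 0.002, 0.002], [0.002, 0.0, -1.0]]
contact_force: [-1.2, -0.8, 0.5]
finger_gap: 25.6
grip_force: 59.0
```

Run:
```python
from h import *
np.set_printoptions(precision=1,suppress=True)
need(536,320.5,93,0)
s=snap("wrist","w8");a=snap("side","s8")
im=np.zeros((420,800,3),np.uint8); im[:420,:560]=s["pixels"][:,:,::-1]; im[:240,560:]=cv2.resize(a["pixels"][100:220,200:320,::-1],(240,240),interpolation=cv2.INTER_CUBIC)
cv2.imwrite("pics/c8.png",im)
print(proj(s,(536,320,63)))
```

```text
t 18.4 shift [ 0. -0.  0.] turn [ 0. -0.  0.] pos [537.5 319.3 101. ] F [-1.2 -0.8  0.5]
(np.float64(288.67982646446154), np.float64(249.76777211064137))
```

View pics/c8.png

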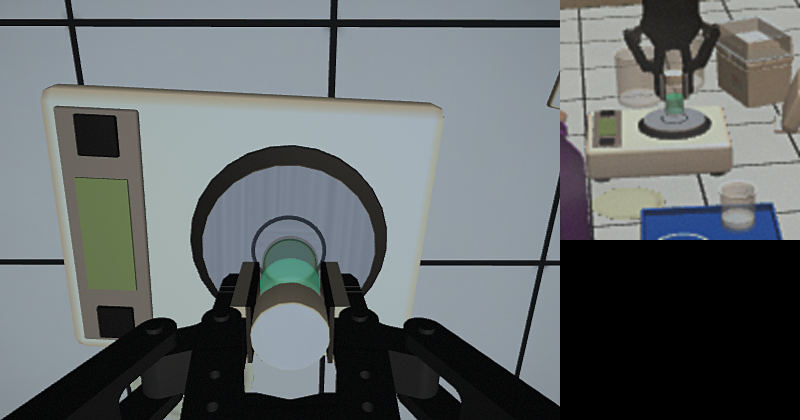

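The vial is just above the pan, with its foot inside the small ring (ring centre about (289,250)). Lowering now.

Request:
move_arm --pt "1 0.001 -0.001 0.002 0 0 0" --pt "1 0.001 -0.0015 0.004 0 0 0" --pt "1 0.001 -0.0015 0.006 0 0 0" --pt "1 0.001 -0.0015 0.007 0 0 0" --pt "1 0.001 -0.0015 0.007 0 0 0"

```text
t: 19.0
ee_pos: [534.8, 320.4, 92.9]
ee_rot: [[-0.002, 1.0, -0.003], [1.0, 0.002, 0.001], [0.001, -0.003, -1.0]]
contact_force: [-2.8, -0.6, 3.2]
finger_gap: 25.8
grip_force: 59.2
```

Request:
move_arm --pt "1 0 0.0005 0.0005 0 0 0" --pt "1 0 0.0005 0.0005 0 0 0" --pt "1 0 0.0005 0.0005 0 0 0"

```text
t: 19.3
ee_pos: [535.2, 320.5, 92.9]
ee_rot: [[-0.003, 1.0, -0.003], [1.0, 0.003, 0.001], [0.001, -0.003, -1.0]]
contact_force: [-4.5, -1.2, 6.7]
finger_gap: 25.7
grip_force: 59.5
```

Contact (6.7 N). Release and rise.

Request:
move_arm --pt "-0.4 0 0 0 0 0 0" --pt "-0.7 0 0 0 0 0 0" --pt "-1 0 0 0 0 0 0" --pt "-1 0 0 0 0 0 0" --pt "-1 0 0 0 0 0 0" --pt "-1 0 0 0 0 0 0" --pt "-1 0 0 0 0 0 0" --pt "-1 0 0 -0.02 0 0 0" --pt "-1 0 0 -0.05 0 0 0" --pt "-1 0 0 -0.09 0 0 0" --pt "-1 0 0 -0.13 0 0 0" --pt "-1 -0.03 0 -0.15 0 0 0"

```text
t: 20.5
ee_pos: [537.1, 292.3, 246.8]
ee_rot: [[-0.006, 1.0, 0.005], [1.0, 0.006, 0.004], [0.004, 0.005, -1.0]]
contact_force: [0.3, -0.6, -0.5]
finger_gap: 85.4
grip_force: 0.0
```

Run:
```python
from h import *
np.set_printoptions(precision=1,suppress=True)
need(477,-301,260,0)
s=snap("wrist","w9");a=snap("side","s9")
im=np.zeros((420,800,3),np.uint8); im[:420,:560]=s["pixels"][:,:,::-1]; im[:240,560:]=cv2.resize(a["pixels"][100:220,200:320,::-1],(240,240),interpolation=cv2.INTER_CUBIC)
cv2.imwrite("pics/c9.png",im)
```

```text
t 20.5 shift [-0.6 -0.1 -0. ] turn [ 0. -0.  0.] pos [537.1 292.3 246.8] F [ 0.3 -0.6 -0.5]
```

View pics/c9.png

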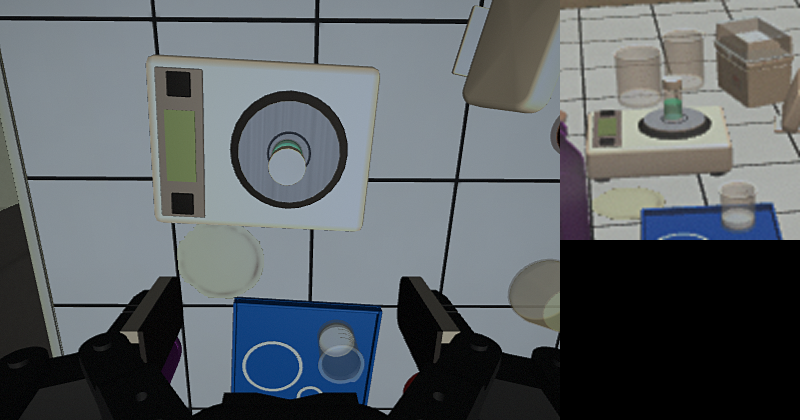

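The vial stands upright inside the small ring: cap at (287,167), ring at (290,152). Next, fetch the amber bottle.

Request:
move_arm --pt "-1 -0.05 -0.005 0 0 0 0" --pt "-1 -0.1 -0.01 0 0 0 0" --pt "-1 -0.15 -0.015 0 0 0 0" --pt "-1 -0.2 -0.02 0 0 0 0" --pt "-1 -0.25 -0.025 0 0 0 0" --pt "-1 -0.3 -0.03 0 0 0 0" --pt "-1 -0.35 -0.035 0 0 0 0" --pt "-1 -0.4 -0.04 0 0 0 0" --pt "-1 -0.45 -0.045 0 0 0 0" --pt "-1 -0.5 -0.05 0 0 0 0" --pt "-1 -0.55 -0.055 0 0 0 0" --pt "-1 -0.59 -0.06 0 0 0 0"

```text
t: 21.8
ee_pos: [476.5, -301.8, 240.2]
ee_rot: [[-0.001, 1.0, -0.003], [1.0, 0.001, 0.002], [0.002, -0.003, -1.0]]
contact_force: [1.4, 0.4, 1.0]
finger_gap: 85.2
grip_force: 0.0
```

Run:
```python
from h import *
need(476.7,-301.2,147.2,0); s=snap("wrist","w10")
```

```text
t 21.8 shift [0.0004 0.0005 0.093 ] turn [-0.003  -0.0023  0.0014] pos [ 476.5 -301.8  240.2] F [1.4 0.4 1. ]
```

Request:
move_arm --pt "-1 0.0005 0 0.03 0 0 0" --pt "-1 0.0005 0 0.06 0 0 0" --pt "-1 0.0005 0 0.085 0 0 0" --pt "-1 0.0005 0 0.093 0 0 0" --pt "-1 0.0005 0 0.093 0 0 0" --pt "-1 0.0005 0 0.093 0 0 0"

```text
t: 22.45
ee_pos: [477.6, -299.7, 149.5]
ee_rot: [[-0.003, 1.0, -0.001], [1.0, 0.003, 0.0], [0.0, -0.001, -1.0]]
contact_force: [0.0, 0.2, 0.1]
finger_gap: 85.5
grip_force: 0.0
```

Run:
```python
from h import *
need(476.7,-301.2,147.2,0)
```

```text
t 22.45 shift [-0.0015 -0.001   0.0023] turn [-0.0009 -0.0001  0.0026] pos [ 477.6 -299.7  149.5] F [0.  0.2 0.1]
```

Request:
move_arm --pt "-1 -0.0015 -0.001 0.0023 0 0 0.003" --pt "1 -0.0015 -0.001 0.0023 0 0 0.003" --pt "1 -0.0015 -0.001 0.0023 0 0 0.003" --pt "1 -0.0015 -0.001 0.0023 0 0 0.003" --pt "1 -0.0015 -0.001 0.0023 0 0 0.003" --pt "1 -0.0015 -0.001 0.0023 0 0 0.003" --pt "1 -0.0015 -0.001 0.0023 0 0 0.003" --pt "1 -0.0015 -0.001 0.0023 0 0 0.003"

```text
t: 23.25
ee_pos: [476.6, -301.2, 146.9]
ee_rot: [[0.001, 1.0, -0.001], [1.0, -0.001, 0.0], [0.0, -0.001, -1.0]]
contact_force: [2.8, -0.0, 3.9]
finger_gap: 39.7
grip_force: 60.7
```

Run:
```python
from h import *
need(519.2,50.6,247.4,0)
```

```text
t 23.25 shift [ 0.3519  0.0424 -0.1004] turn [-0.0006 -0.0001 -0.0007] pos [ 476.6 -301.2  146.9] F [ 2.8 -0.   3.9]
```

Request:
move_arm --pt "1 0 0 -0.02 0 0 0" --pt "1 0 0 -0.05 0 0 0" --pt "1 0 0 -0.08 0 0 0" --pt "1 0.01 0.001 -0.1 0 0 0" --pt "1 0.04 0.005 -0.1 0 0 0" --pt "1 0.08 0.01 -0.1 0 0 0" --pt "1 0.12 0.015 -0.1 0 0 0" --pt "1 0.165 0.02 -0.1 0 0 0" --pt "1 0.21 0.026 -0.1 0 0 0" --pt "1 0.255 0.031 -0.1 0 0 0" --pt "1 0.3 0.036 -0.1 0 0 0" --pt "1 0.335 0.04 -0.1 0 0 0"

```text
t: 24.45
ee_pos: [514.3, 36.5, 243.6]
ee_rot: [[-0.001, 1.0, -0.008], [1.0, 0.001, 0.002], [0.002, -0.008, -1.0]]
contact_force: [0.2, -0.7, -5.8]
finger_gap: 39.6
grip_force: 62.3
```

Run:
```python
from h import *
need(519.2,50.6,147.4,0)
```

```text
t 24.45 shift [0.0139 0.0057 0.0961] turn [-0.0079 -0.0017  0.0006] pos [514.3  36.5 243.6] F [ 0.2 -0.7 -5.8]
```

Request:
move_arm --pt "1 0.01 0.004 0.005 0 0 0" --pt "1 0.015 0.0045 0.02 0 0 0" --pt "1 0.015 0.0045 0.045 0 0 0" --pt "1 0.015 0.0045 0.07 0 0 0" --pt "1 0.015 0.0045 0.08 0 0 0" --pt "1 0.015 0.0045 0.088 0 0 0" --pt "1 0.015 0.0045 0.088 0 0 0" --pt "1 0.015 0.0045 0.088 0 0 0"

```text
t: 25.25
ee_pos: [521.3, 48.6, 159.2]
ee_rot: [[0.001, 1.0, -0.001], [1.0, -0.001, 0.001], [0.001, -0.001, -1.0]]
contact_force: [0.7, 0.7, -5.9]
finger_gap: 39.8
grip_force: 62.5
```

Run:
```python
from h import *
need(519.2,50.6,147.4,0)
```

```text
t 25.25 shift [ 0.002  -0.0021  0.0118] turn [-0.0007 -0.0007 -0.0011] pos [521.3  48.6 159.2] F [ 0.7  0.7 -5.9]
```

Request:
move_arm --pt "1 0.002 -0.002 0.004 0 0 0" --pt "1 0.002 -0.002 0.008 0 0 0" --pt "1 0.002 -0.002 0.009 0 0 0" --pt "1 0.002 -0.002 0.009 0 0 0" --pt "1 0.002 -0.002 0.009 0 0 0"

```text
t: 25.75
ee_pos: [518.8, 51.1, 149.6]
ee_rot: [[0.001, 1.0, -0.002], [1.0, -0.001, 0.001], [0.001, -0.002, -1.0]]
contact_force: [1.2, 0.7, -7.3]
finger_gap: 39.7
grip_force: 62.5
```

Run:
```python
from h import *
need(519.2,50.6,147.4,0)
```

```text
t 25.75 shift [-0.0005  0.0004  0.0022] turn [-0.0018 -0.0009 -0.0005] pos [518.8  51.1 149.6] F [ 1.2  0.7 -7.3]
```

Request:
move_arm --pt "1 -0.0005 0.0003 0.001 0 0 0" --pt "1 -0.0005 0.0003 0.002 0 0 0" --pt "1 -0.0005 0.0003 0.0025 0 0 0" --pt "1 -0.0005 0.0003 0.0025 0 0 0"

```text
t: 26.15
ee_pos: [519.1, 50.6, 147.0]
ee_rot: [[0.001, 1.0, -0.002], [1.0, -0.001, 0.001], [0.001, -0.002, -1.0]]
contact_force: [-0.1, -0.1, -5.5]
finger_gap: 40.3
grip_force: 62.8
```

Request:
move_arm --pt "1 0 0 0.001 0 0 0" --pt "1 0 0 0.001 0 0 0" --pt "1 0 0 0.001 0 0 0"

```text
t: 26.45
ee_pos: [519.4, 50.5, 146.9]
ee_rot: [[0.001, 1.0, -0.001], [1.0, -0.0, 0.001], [0.001, -0.001, -1.0]]
contact_force: [-2.2, 0.8, 2.0]
finger_gap: 39.7
grip_force: 63.2
```

Contact, at the starting pose. Release, rise and head for the white bottle.

Request:
move_arm --pt "-0.4 0 0 0 0 0 0" --pt "-1 0 0 0 0 0 0" --pt "-1 0 0 0 0 0 0" --pt "-1 0 0 0 0 0 0" --pt "-1 0 0 0 0 0 0" --pt "-1 0 0 0 0 0 0" --pt "-1 0 0 -0.03 0 0 0" --pt "-1 0 0 -0.07 0 0 0" --pt "-1 0 0 -0.1 0 0 0" --pt "-1 -0.03 0.005 -0.11 0 0 0" --pt "-1 -0.075 0.012 -0.11 0 0 0" --pt "-1 -0.12 0.02 -0.11 0 0 0"

```text
t: 27.65
ee_pos: [539.5, -70.6, 256.8]
ee_rot: [[-0.001, 1.0, -0.0], [1.0, 0.001, 0.0], [0.0, -0.0, -1.0]]
contact_force: [0.3, 0.2, 0.2]
finger_gap: 85.5
grip_force: 0.0
```

Run:
```python
from h import *
need(575.2,-291.7,132,0)
```

```text
t 27.65 shift [-0.2212  0.0354  0.1247] turn [-0.0001 -0.0004  0.0011] pos [539.5 -70.6 256.8] F [0.3 0.2 0.2]
```

Request:
move_arm --pt "-1 -0.045 0.007 0 0 0 0" --pt "-1 -0.09 0.014 0 0 0 0" --pt "-1 -0.135 0.022 0 0 0 0" --pt "-1 -0.18 0.029 0.01 0 0 0" --pt "-1 -0.21 0.034 0.03 0 0 0" --pt "-1 -0.221 0.0354 0.055 0 0 0" --pt "-1 -0.221 0.0354 0.08 0 0 0" --pt "-1 -0.221 0.0354 0.105 0 0 0" --pt "-1 -0.221 0.0354 0.118 0 0 0" --pt "-1 -0.221 0.0354 0.1245 0 0 0" --pt "-1 -0.221 0.0354 0.1245 0 0 0" --pt "-1 -0.221 0.0354 0.1245 0 0 0"

```text
t: 28.85
ee_pos: [574.9, -290.8, 132.4]
ee_rot: [[0.0, 1.0, -0.0], [1.0, -0.0, -0.0], [-0.0, -0.0, -1.0]]
contact_force: [-0.7, 0.3, -0.7]
finger_gap: 85.1
grip_force: 0.0
```

Run:
```python
from h import *
need(575.2,-291.7,132,0)
```

```text
t 28.85 shift [-0.0009  0.0003  0.0004] turn [-0.0003  0.0003 -0.0003] pos [ 574.9 -290.8  132.4] F [-0.7  0.3 -0.7]
```

Request:
move_arm --pt "-1 -0.0009 0.0003 0.0004 0 0 0" --pt "1 -0.0009 0.0003 0.0004 0 0 0" --pt "1 -0.0009 0.0003 0.0004 0 0 0" --pt "1 -0.0009 0.0003 0.0004 0 0 0" --pt "1 -0.0009 0.0003 0.0004 0 0 0" --pt "1 -0.0009 0.0003 0.0004 0 0 0" --pt "1 -0.0009 0.0003 0.0004 0 0 0" --pt "1 -0.0009 0.0003 0.0004 0 0 0"

```text
t: 29.65
ee_pos: [574.6, -291.6, 131.1]
ee_rot: [[0.001, 1.0, -0.002], [1.0, -0.001, 0.001], [0.001, -0.002, -1.0]]
contact_force: [-0.3, -0.7, 2.7]
finger_gap: 33.6
grip_force: 60.2
```

Run:
```python
from h import *
need(511.4,-37.7,232,0)
```

```text
t 29.65 shift [ 0.2539 -0.0636 -0.1007] turn [-0.0015 -0.0006 -0.0007] pos [ 574.6 -291.6  131.1] F [-0.3 -0.7  2.7]
```

Request:
move_arm --pt "1 0 0 -0.02 0 0 0" --pt "1 0 0 -0.05 0 0 0" --pt "1 0 0 -0.08 0 0 0" --pt "1 0.01 -0.003 -0.1 0 0 0" --pt "1 0.04 -0.01 -0.1 0 0 0" --pt "1 0.08 -0.02 -0.1 0 0 0" --pt "1 0.12 -0.03 -0.1 0 0 0" --pt "1 0.16 -0.04 -0.1 0 0 0" --pt "1 0.2 -0.05 -0.1 0 0 0" --pt "1 0.235 -0.059 -0.1 0 0 0" --pt "1 0.2539 -0.0636 -0.1 0 0 0" --pt "1 0.2539 -0.0636 -0.1 0 0 0"

```text
t: 30.85
ee_pos: [509.8, -35.0, 229.7]
ee_rot: [[-0.003, 1.0, -0.004], [1.0, 0.003, 0.002], [0.002, -0.004, -1.0]]
contact_force: [0.2, -0.3, -3.0]
finger_gap: 33.6
grip_force: 60.2
```

Run:
```python
from h import *
need(511.4,-37.7,132,0)
```

```text
t 30.85 shift [-0.0029  0.002   0.0977] turn [-0.0043 -0.0022  0.0028] pos [509.8 -35.  229.7] F [ 0.2 -0.3 -3. ]
```

Request:
move_arm --pt "1 -0.001 0.001 0 0 0 0" --pt "1 -0.001 0.001 0.02 0 0 0" --pt "1 -0.001 0.001 0.045 0 0 0" --pt "1 -0.001 0.001 0.07 0 0 0" --pt "1 -0.001 0.001 0.082 0 0 0" --pt "1 -0.001 0.001 0.09 0 0 0" --pt "1 -0.001 0.001 0.09 0 0 0" --pt "1 -0.001 0.001 0.09 0 0 0"

```text
t: 31.65
ee_pos: [512.8, -38.9, 141.9]
ee_rot: [[0.001, 1.0, -0.0], [1.0, -0.001, 0.0], [0.0, -0.0, -1.0]]
contact_force: [-0.6, -0.6, -1.9]
finger_gap: 34.0
grip_force: 60.2
```

Run:
```python
from h import *
need(511.4,-37.7,132,0)
```

```text
t 31.65 shift [ 0.0012 -0.0014  0.01  ] turn [-0.0005 -0.0005 -0.0009] pos [512.8 -38.9 141.9] F [-0.6 -0.6 -1.9]
```

Request:
move_arm --pt "1 0.0012 -0.0014 0.004 0 0 0" --pt "1 0.0012 -0.0014 0.007 0 0 0" --pt "1 0.0012 -0.0014 0.009 0 0 0" --pt "1 0.0012 -0.0014 0.009 0 0 0" --pt "1 0.0012 -0.0014 0.009 0 0 0"

```text
t: 32.15
ee_pos: [510.7, -37.2, 132.0]
ee_rot: [[0.001, 1.0, -0.002], [1.0, -0.001, 0.001], [0.001, -0.002, -1.0]]
contact_force: [-0.1, -1.1, -2.9]
finger_gap: 33.8
grip_force: 60.2
```

Run:
```python
from h import *
need(511.4,-37.7,131.5,0)
```

```text
t 32.15 shift [-0.0005  0.0007  0.0005] turn [-0.002  -0.001  -0.0005] pos [510.7 -37.2 132. ] F [-0.1 -1.1 -2.9]
```

Request:
move_arm --pt "1 -0.0002 0.0004 0.001 0 0 0" --pt "1 -0.0002 0.0004 0.001 0 0 0" --pt "1 -0.0002 0.0004 0.001 0 0 0"

```text
t: 32.45
ee_pos: [511.1, -37.4, 131.1]
ee_rot: [[0.001, 1.0, -0.002], [1.0, -0.001, 0.001], [0.001, -0.002, -1.0]]
contact_force: [0.3, 0.5, -3.0]
finger_gap: 33.6
grip_force: 60.4
```

Request:
move_arm --pt "1 0 0 0.0005 0 0 0" --pt "1 0 0 0.0008 0 0 0" --pt "1 0 0 0.0008 0 0 0"

```text
t: 32.75
ee_pos: [511.3, -37.5, 131.1]
ee_rot: [[0.0, 1.0, -0.002], [1.0, -0.0, 0.001], [0.001, -0.002, -1.0]]
contact_force: [-3.3, 1.1, 5.6]
finger_gap: 33.7
grip_force: 61.1
```

Request:
move_arm --pt "-0.4 0 0 0 0 0 0" --pt "-1 0 0 0 0 0 0" --pt "-1 0 0 0 0 0 0" --pt "-1 0 0 0 0 0 0" --pt "-1 0 0 0 0 0 0" --pt "-1 0 0 0 0 0 0" --pt "-1 0 0 -0.03 0 0 0" --pt "-1 0 0 -0.07 0 0 0" --pt "-1 0 0 -0.12 0 0 0" --pt "-1 0 0 -0.17 0 0 0" --pt "-1 0 0 -0.21 0 0 0" --pt "-1 0 0 -0.24 0 0 0"

```text
t: 33.95
ee_pos: [511.9, -37.8, 373.9]
ee_rot: [[0.001, 1.0, 0.002], [1.0, -0.001, -0.0], [-0.0, 0.002, -1.0]]
contact_force: [0.5, -0.7, 1.1]
finger_gap: 85.5
grip_force: 0.0
```

Run:
```python
from h import *
need(540,1.7,380.8,0)
```

```text
t 33.95 shift [ 0.0395  0.0281 -0.0069] turn [ 0.0021  0.0003 -0.0005] pos [511.9 -37.8 373.9] F [ 0.5 -0.7  1.1]
```

Go to the same viewpoint as the first wrist picture for a before/after comparison.

Request:
move_arm --pt "-1 0.02 0.014 -0.007 0 0 0" --pt "-1 0.0395 0.028 -0.007 0 0 0" --pt "-1 0.0395 0.028 -0.007 0 0 0" --pt "-1 0.0395 0.028 -0.007 0 0 0" --pt "-1 0.0395 0.028 -0.007 0 0 0"

```text
t: 34.45
ee_pos: [539.2, 1.4, 376.7]
ee_rot: [[0.001, 1.0, -0.003], [1.0, -0.001, 0.001], [0.001, -0.003, -1.0]]
contact_force: [0.0, 0.7, -0.4]
finger_gap: 85.9
grip_force: 0.0
```

Run:
```python
from h import *
np.set_printoptions(precision=1,suppress=True)
s=snap("wrist","w11");a=snap("side","s11");w=load("w1")
def caps(s):
    hsv=cv2.cvtColor(s["pixels"],cv2.COLOR_RGB2HSV)
    m=cv2.inRange(hsv,(0,0,185),(180,45,255)); n,l,st,c=cv2.connectedComponentsWithStats(m)
    i=[k for k in range(1,n) if abs(c[k]-[261,211]).max()<15 and st[k,4]>200]
    m2=cv2.inRange(hsv,(0,120,0),(20,255,255))|cv2.inRange(hsv,(170,120,0),(180,255,255)); m2[:80]=0;m2[170:]=0;m2[:,:230]=0;m2[:,320:]=0
    q=np.argwhere(m2)[:,::-1].mean(0)
    print("white cap",[onz(s,*c[k],158) for k in i],"amber centroid",onz(s,*q,140),len(np.argwhere(m2)))
caps(w);caps(s)
im=np.zeros((420,800,3),np.uint8); im[:420,:560]=s["pixels"][:,:,::-1]; im[:240,560:]=a["pixels"][90:330,180:420,::-1]
cv2.imwrite("pics/c11.png",im)
```

```text
white cap [array([514.1, -36.1, 158. ])] amber centroid [521.3  53.4 140. ] 2757
white cap [array([515.3, -35.7, 158. ])] amber centroid [521.7  53.2 140. ] 2794
```

View pics/c11.png

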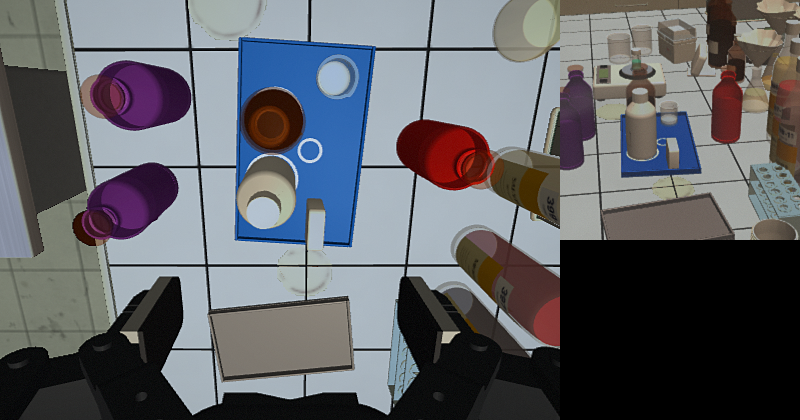

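Both bottles are back on their spots within about 1 mm (amber at (272,120), white at (265,200)). The vial is on the pan, and the beaker and timer have not moved. Handing in.

Run:
```python
from rig import robot
print(robot.hand_in())
```

```text
the job is handed in; nothing more can be done
None
```

The job is handed in at about 34 s of the 99 s: the vial stands upright in the pan's middle ring, both bottles are back upright within about 1 mm of their starting spots, and the beaker and timer were not touched; no verdict came back.

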